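# Back the grinder's setting wheel off one notch

### The arm

A 6-joint arm with a two-finger parallel gripper is mounted at the origin on the work surface. World frame = base frame: x ahead of the robot, y to its left, z up, the work surface at z = 0. Lengths are in mm, angles in rad, forces in N, time in s.
With the tool pointing down it reaches from about 350 to 775 mm from the base axis. Payload 7.3 kg.
Tool frame: the origin (TCP) lies at the very end of the fingers, on their centre line; the grasp point (between the pads) lies 19 mm behind it; x points along the fingers, z is the direction in which the jaws open and shut, and the axes are right-handed (so a half turn about x gives the same grasp; the last joint's range is limited). The gripper opens to 92 mm and grips with 3 to 60 N. Pads are 19 mm wide; open, the fingers measure 130 mm over their backs; the gripper's body (75 mm by 190 mm) begins 47 mm behind the grasp point.
Start: joints at [-1.345, 0.342, 1.524, -0, 1.275, -0.146], TCP at [190.752, -489.141, 226.741] pointing down, gripper open.
Joint ranges: [-2.53, 2.53], [-0.77, 2.02], [0.04, 2.7], [-1, 4.14], [0.28, 2.66], [-3.11, 3.11]. Speed limits (rad/s): [2.57, 2.57, 3.14, 3.14, 3.14, 3.14].

### API

Orientations are given as [roll, pitch, yaw] about the fixed x, y, z axes, in that order (R = Rz(yaw) Ry(pitch) Rx(roll)).
In Python, from plant import * gives the robot as it stands.
- The arm moves only by the shell command python3 -m creep 'ROWS'. ROWS is JSON, a list of rows, each an object of numbers: "tx", "ty", "tz": the shift along the tool's x, y, z in cm; "wx", "wy", "wz": the turn, a rotation vector about the tool's x, y, z in rad; "gripper": the closure, from -1 (fully open) to 1 (shut). A call has 1 to 8 rows; each row is the pose to reach, as a shift and turn from the pose commanded when the call began, along the tool's axes at that moment; what a row does not reach only later rows make up. A row lasts 1/12 s, in which the tool goes at most 41.7 mm and 7.16 degrees, less where a joint would pass 70% of its speed; a pose out of reach is approached as far as the arm can. A call with a gripper value outside its range is refused whole. The fingers move at their own pace and stop on an object; the grip force is fixed at half the most. Time passes only in rows, so rows that repeat a pose let the fingers close. It gives the time, the measured TCP pose, the force and the opening at its end, in the units of the state.
- get_obs(): the state, without advancing time (a new reading comes with each control period).
- capture(name): name is "scene" or "top"; returns a dict with "frame" (480x640x3 uint8, red, green, blue), "z_map" (480x640 float32, mm along the optical axis (not along the pixel's ray), 0 where there is no reading), "vertical_fov" (degrees; the focal length in pixels is half the picture's height over the tangent of half this angle, whatever the lens; pixels are square), "cx", "cy" (the principal point, pixels), "k1" (the pictures are not rectified: a ray, as slopes to the right and down, at radius r is drawn at 1 + k1 r^2 times it, then the intrinsics apply), "xyz" and "rotation" of the camera in the world. Camera axes: x right, y down, z forward; pixel columns grow to the right and rows downward; lengths in mm; the calibration is good to about 2 mm. A picture is of the moment at which its call begins.
- close_job(): hands the job in, once; it reports no verdict.
The state is a dict: "time": time; "joint_positions": joint angles; "dq": joint speeds; "tau": joint torques, N m; "tool_pos": TCP position; "tcp_rot": TCP orientation; "contact_force": force on the tool from outside, world axes, zero at the start; "moment": the same for the moment, N m; "grip_width": finger opening in mm.
Only numpy, scipy, OpenCV 4.12 (cv2) and the standard library are available. Lean on these libraries where they do the work, as an engineer would, in place of code of your own. Each camera call takes 0.05 s, during which the arm holds its last target.

### The job

Set the coffee grinder one notch coarser using only pushes of a fingertip: push the pawl's thumb lever outward so that the pawl lifts out of the notched wheel, then push the wheel's post to turn the wheel back (clockwise seen from above) by exactly one notch, and push the thumb lever inward again until the pawl is fully down in the next notch. Do not pinch the lever or the post between the fingers, and leave the cups, tools and other loose things where they stand.

Things in the scene. Friction and masses are not known exactly. Their poses are not given: they have to be found in the camera images.
- grinder: Low white coffee grinder, fixed to the counter, hopper off. Origin on the counter, straight under the setting wheel's axis. Its flat white top (deck) is 160 mm up and spans -90 to +90 mm in its x, -100 to +160 mm in its y. z up; the pawl and its thumb lever are on the wheel's +y side, the post on its -x side.
- wheel_centre (a point): Point on the upright axis of the steel setting wheel, level with the tops of its teeth (24 mm above the deck). The wheel lies flat: outer radius 77 mm, 12 square teeth with 12 equal notches about 18 mm wide between them; a round boss (radius 30 mm) in its middle rises 12 mm above this point.
- wheel (a joint): Turn of the wheel in rad; grows clockwise seen from above (back, coarser). Within 0.04 of 0 at the start; one notch is 0.524. Stiff (about 5 N at the post), stays where it is left. With the pawl down its nose stands in a notch and blocks the wheel beyond about 0.06 either way.
- post_top (a point): Centre of the top of the dark square post, 14 x 14 mm and 36 mm tall, that stands up from the wheel at 48 mm from its axis; its top is 60 mm above the deck. The wheel is pushed by it.
- post_front: The half of the post (14 x 7 x 36 mm) that leads when the wheel turns back (clockwise). Origin at the foot of the post's centre; x points away from the wheel's axis, this half lies on -y.
- post_back: The other half of the post, which trails when the wheel turns back: push on this side to turn the wheel clockwise. Origin at the foot of the post's centre, this half lies on +y.
- pawl (a joint): Dark steel pawl: an arm 10 mm wide reaching inward from a level shaft (along the grinder's x, 20 mm above the deck, 125 mm from the wheel's axis) to a nose 9 mm thick. Rad: 0 nose fully down in a notch, 1.0 fully up (stop). Clear of the teeth above 0.4; on top of a tooth it reads about 0.35. Stiff: stays where it is left; about 2 N at the lever's top moves it.
- lever_top (a point): Middle of the top edge of the thumb lever, a dark plate 28 wide, 8 thick, 46 mm long, up from the pawl's shaft 45 mm beside the arm (grinder's -x). Pawl down: it leans 0.45 rad inward over the wheel (this point 105 mm from the axis in y, 61 above the deck). Pushed outward (+y) it lifts the nose, pushed inward it lowers it; outward lean = joint - 0.45.
- lever_inner: The half of the thumb lever's thickness that faces the wheel (28 x 4 x 46 mm). Origin on the shaft axis at the lever's foot, z along the lever, this half lies on -y.
- lever_outer: The half of the thumb lever's thickness that faces away from the wheel. Origin on the shaft axis at the lever's foot, z along the lever, this half lies on +y.
- pawl_nose (a point): Middle of the pawl's nose, 54 mm from the shaft axis.
- dosing_cup: Bystander: small straight steel cup, 48 mm across and 42 mm tall, standing on the grinder's deck near the pawl; origin: centre of its underside. Leave it alone.
- tamper: Bystander: steel tamper, 58 mm across and 88 mm tall, standing beside the grinder; origin: centre of its underside. Leave it alone.
- pitcher: Bystander: steel jug with a handle, 76 mm across and 90 mm tall, beside the grinder; origin: centre of its underside. Leave it alone.
- espresso_cup: Bystander: small white cup with a handle, 64 mm across and 55 mm tall, beside the grinder; origin: centre of its underside. Leave it alone.
- portafilter: Bystander: filter basket with a black bar handle along its -x, about 200 mm long and 32 mm high; origin: under the basket's centre. Leave it alone.
- hopper: Bystander: clear funnel-shaped bean hopper taken off the grinder, 140 mm across and 164 mm tall; origin: centre of its underside. Leave it alone.
- coffee_mug: Bystander: brown mug with a handle, 84 mm across and 75 mm tall; origin: centre of its underside. Leave it alone.

How it is judged:
By the outcome, as a careful person would: the job done as asked, in the order asked, and still so for the second after the job is handed in, with the robot touching nothing.
It also fails if it takes over 72 s, if anything falls off the work surface, if the arm or the gripper's body presses on something with over 40 N, if the wrist force passes 120 N, or if a joint passes its speed limit or range.

## Working session

There is one attempt and no reset: what is moved stays moved. The work goes in short steps, Python scripts to look and compute and a shell command to move; the robot and the scene stay as the last step left them, time stands still between calls to the robot, and variables do not carry over. Pictures are saved under pics/ and viewed, and the job is handed in when it is done.

```bash
ls; mkdir -p pics; python3 - <<'E'
from plant import *
import cv2
print(get_obs())
for n in ("scene","top"):
    c=capture(n); cv2.imwrite(f"pics/{n}0.png",c["frame"][:,:,::-1])
    print({k:v for k,v in c.items() if k not in("frame","z_map")})
E
```

```text
pics
{'time': 0.0, 'joint_positions': array([-1.34497123e+00,  3.42718315e-01,  1.52500145e+00, -1.10811806e-05,
        1.27540539e+00, -1.45960586e-01]), 'dq': array([ 0.00034102, -0.0005353 , -0.00039698, -0.00047293, -0.00065626,
        0.00069879]), 'tau': array([ 6.54346641e-04, -4.31236231e+01, -2.44217527e+01,  7.16416142e-02,
        5.58476779e-02, -1.44411010e-04]), 'tool_pos': array([ 190.66749667, -488.72081148,  226.05268835]), 'tcp_rot': array([3.00254633, 1.56926379, 1.80353892]), 'contact_force': array([-0.06209907,  0.05938797,  0.24004267]), 'moment': array([-0.00012463,  0.00620555,  0.02513504]), 'grip_width': 92.04431419671127}
{'vertical_fov': 47.60017870305506, 'cx': 308.98703384854514, 'cy': 232.11391346390656, 'k1': -0.08046043205881853, 'xyz': array([1024.25319916,  564.04457723, 1099.60783343]), 'rotation': array([-2.49247952,  0.00920799,  2.47777963])}
{'vertical_fov': 53.227643132808296, 'cx': 315.22716615443267, 'cy': 242.24733860696233, 'k1': -0.041833068202608875, 'xyz': array([ 529.50460782,   22.42572105, 1320.59598544]), 'rotation': array([-3.08186662,  0.01187253, -1.58853666])}
```

View pics/scene0.png

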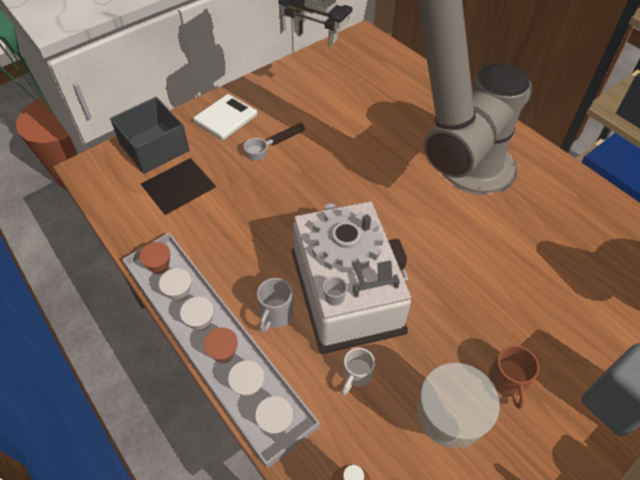

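View pics/top0.png

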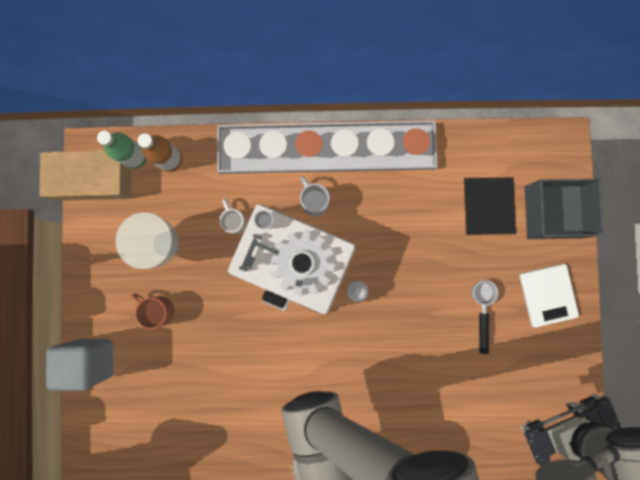

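The scene view shows the grinder at about (350,270), with the dark lever at (385,270) and the post at (366,222). In the top view the wheel boss is at (302,263) and the pawl is on the left at (255,250). Next I'll enlarge these areas and measure.

```bash
cat > h.py <<'E'
import numpy as np, cv2
from scipy.spatial.transform import Rotation as R
from plant import *
def K(c):
    f=240/np.tan(np.radians(c["vertical_fov"])/2)
    return np.array([[f,0,c["cx"]],[0,f,c["cy"]],[0,0,1.]]), np.array([c["k1"],0,0,0,0.])
def rot(c): return R.from_euler("xyz",c["rotation"]).as_matrix()
def ray(c,uv):
    k,d=K(c); s=cv2.undistortPoints(np.array(uv,float).reshape(-1,1,2),k,d).reshape(-1,2)
    return np.c_[s,np.ones(len(s))]@rot(c).T
def onplane(c,uv,z):
    r=ray(c,uv); return c["xyz"]+r*((z-c["xyz"][2])/r[:,2])[:,None]
def proj(c,P):
    k,d=K(c); r=rot(c); return cv2.projectPoints((np.array(P,float).reshape(-1,3)-c["xyz"])@r,np.zeros(3),np.zeros(3),k,d)[0].reshape(-1,2)
def cloud(c):
    v,u=np.mgrid[0:480,0:640]; r=ray(c,np.stack([u,v],-1).reshape(-1,2))
    return (c["xyz"]+r*c["z_map"].reshape(-1,1)).reshape(480,640,3)
def crop(c,x,y,w,h,s,name):
    cv2.imwrite("pics/"+name,cv2.resize(c["frame"][y:y+h,x:x+w,::-1],None,fx=s,fy=s,interpolation=cv2.INTER_CUBIC))
E
python3 - <<'E'
from h import *
c=capture("scene"); crop(c,280,190,140,170,3.5,"s1.png")
P=cloud(c); z=P[...,2]
ok=(c["z_map"]>0)
m=ok&(abs(z-160)<5)&(c["frame"].min(2)>120)
m[:, :280]=0
print("scene deck pix",m.sum(),np.median(z[m]))
hull=cv2.minAreaRect(P[...,:2][m].astype(np.float32)); print(hull)
t=capture("top"); crop(t,210,180,170,150,4,"t1.png")
P=cloud(t); z=P[...,2]
m=(t["z_map"]>0)&(abs(z-160)<6)
print(m.sum(),np.median(z[m])); print(cv2.minAreaRect(P[...,:2][m].astype(np.float32)))
E
```

```text
scene deck pix 8301 160.8773411920514
((533.6439208984375, 318.71484375), (360.7039794921875, 750.921875), 15.026970863342285)
8771 160.2736540927874
((801.7215576171875, 377.11602783203125), (1023.0958862304688, 799.4208374023438), 8.541711807250977)
```

```bash
ls pics
```

```text
s1.png
scene0.png
t1.png
top0.png
```

View pics/s1.png

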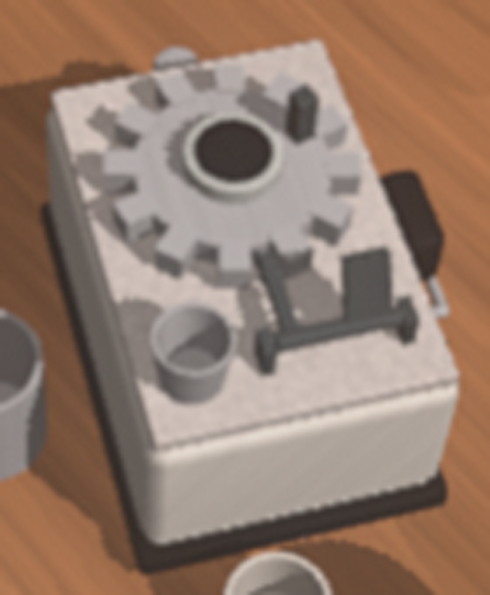

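View pics/t1.png

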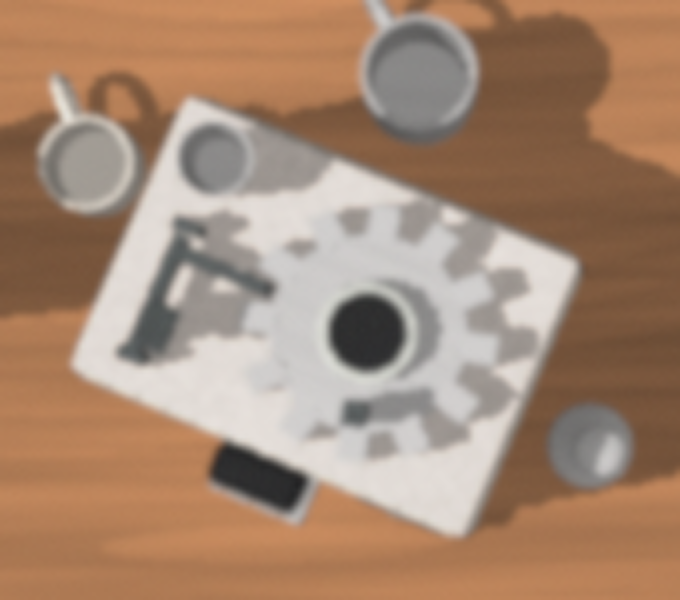

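The top crop shows the deck corners at (190,97), (580,262), (462,537) and (75,368). The boss is at (368,332), the post at (357,412), and the lever and shaft run from (185,228) to (135,352). The dosing cup is at (215,158).

```bash
cat > m1.py <<'E'
from h import *
t=capture("top"); c=capture("scene")
f=lambda p,s,o:(np.array(p,float)+.5)/s-.5+np.array(o)
T=lambda p:f(p,4,(210,180)); S=lambda p:f(p,3.5,(280,190))
C=onplane(t,T([(190,97),(580,262),(462,537),(75,368)]),160)[:,:2]
print("corners",C.round(1), "edges",[np.linalg.norm(C[i]-C[(i+1)%4]).round(1) for i in range(4)])
# +y dir of grinder: from corner(1)->(0), image
dy=(C[0]-C[1]+C[3]-C[2]); yaw=np.arctan2(dy[1],dy[0])-np.pi/2
ex=(C[0]-C[3]+C[1]-C[2]); print("yaw",yaw,"x-dir",np.arctan2(ex[1],ex[0]))
mid=C.mean(0); o=mid-30*np.array([np.cos(yaw+np.pi/2),np.sin(yaw+np.pi/2)])
print("origin from deck",o)
print("boss top",onplane(t,T([(368,331)]),196)[0],onplane(c,S([(233,152)]),196)[0])
print("post top",onplane(t,T([(357,412)]),220)[0])
print("post S", onplane(c,S([(302,97)]),220)[0])
Cs=onplane(c,S([(54,97),(322,42),(458,382),(155,446)]),160)[:,:2]; print("scene corners",Cs.round(1),[np.linalg.norm(Cs[i]-Cs[(i+1)%4]).round(1) for i in range(4)])
print("lever top S",onplane(c,S([(344,262),(388,250)]),221))
P=cloud(t)
for nm,p in dict(boss=(368,300),post=(357,412),lever=(160,325),cup=(215,190)).items():
    u=T([p])[0].round().astype(int); print(nm,P[u[1],u[0]].round(1))
E
python3 m1.py
```

```text
corners [[695.7 175.3]
 [590.4 -60.4]
 [426.   14.2]
 [531.6 247.1]] edges [np.float64(258.2), np.float64(180.6), np.float64(255.7), np.float64(179.1)]
yaw -0.4230234611405024 x-dir -0.41905683696256074
origin from deck [548.60669361  66.69068009]
boss top [550.24771445  67.3492642  196.        ] [549.18853395  68.962897   196.        ]
post top [503.52932119  73.4475161  220.        ]
post S [503.34646379  76.41336157 220.        ]
scene corners [[590.6 -54.3]
 [427.3  17.1]
 [536.2 253.5]
 [696.6 178.2]] [np.float64(178.3), np.float64(260.3), np.float64(177.1), np.float64(255.5)]
lever top S [[563.67382616 179.15216926 221.        ]
 [539.04465083 188.47069595 221.        ]]
boss [567.6  66.2 194.6]
post [502.7  73.1 221.6]
lever [555.1 185.3 219.5]
cup [638.1 160.8 166.7]
```

```bash
cat >> h.py <<'E'
YAW=-0.421; O=np.array([549.4,67.9,160.])
G=R.from_euler("z",YAW).as_matrix()
def g2w(p): return O+G@np.array(p,float)   # p: grinder x,y, height above deck
def w2g(p): return G.T@(np.array(p,float)-O)
def Rt(o): return R.from_euler("xyz",o["tcp_rot"]).as_matrix()
def shift(p,o=None):
    o=o or get_obs(); d=g2w(p)-o["tool_pos"]; return (Rt(o).T@d/10).round(2)
def turn(o=None,flip=1):
    o=o or get_obs(); z=G@np.array([flip,0,0.]); x=np.array([0,0,-1.]); D=np.c_[x,np.cross(z,x),z]
    return (R.from_matrix(Rt(o).T@D)).as_rotvec().round(3)
def st():
    o=get_obs(); print("t",o["time"],"g",w2g(o["tool_pos"]).round(1),"F_g",(G.T@o["contact_force"]).round(1),"w",o["grip_width"].round(1),"q",o["joint_positions"].round(2)); return o
E
python3 - <<'E'
from h import *
o=st(); print(Rt(o).round(3)); print(turn(flip=1),turn(flip=-1))
print(g2w([-45,82,50]),shift([-45,82,110]), "cup",w2g([638,160.8,166.7]))
E
```

```text
Traceback (most recent call last):
  File "h.py", line 31, in st
    o=get_obs(); print("t",o["time"],"g",w2g(o["tool_pos"]).round(1),"F_g",(G.T@o["contact_force"]).round(1),"w",o["grip_width"].round(1),"q",o["joint_positions"].round(2)); return o
                                                                                                                 ^^^^^^^^^^^^^^^^^^^^^
AttributeError: 'float' object has no attribute 'round'
```

```bash
sed -i 's/o\["grip_width"\].round(1)/round(o["grip_width"],1)/' h.py
python3 - <<'E'
from h import *
o=st(); print(Rt(o).round(3)); print(turn(flip=1),turn(flip=-1))
print(g2w([-45,82,50]),shift([-45,82,110]), "cup",w2g([638,160.8,166.7]))
E
```

```text
t 0.3 g [ -99.7 -654.9   66.5] F_g [-0.3  0.3  0.1] w 92.0 q [-1.34  0.34  1.52  0.    1.28 -0.15]
[[-0.     0.932  0.363]
 [ 0.     0.363 -0.932]
 [-1.     0.    -0.   ]]
[-0.778 -0.    -0.   ] [ 2.364 -0.     0.   ]
[541.84058116 161.13011953 210.        ] [ -4.33  56.33 -47.82] cup [ 42.89775899 120.99649695   6.7       ]
```

```bash
python3 -m creep '[{"tx":-4,"ty":2,"tz":-2,"gripper":1},{"tx":-4.3,"ty":5,"tz":-5,"wx":-0.1,"gripper":1},{"tx":-4.3,"ty":8,"tz":-7.5,"wx":-0.2,"gripper":1},{"tx":-4.3,"ty":11,"tz":-10,"wx":-0.3,"gripper":1},{"tx":-4.3,"ty":14,"tz":-12.5,"wx":-0.4,"gripper":1},{"tx":-4.3,"ty":17,"tz":-15,"wx":-0.5,"gripper":1},{"tx":-4.3,"ty":20,"tz":-17.5,"wx":-0.6,"gripper":1},{"tx":-4.3,"ty":23,"tz":-20,"wx":-0.7,"gripper":1}]'
python3 - <<'E'
from h import *
st();print(turn(),shift([-45,82,110]))
E
```

```text
t 0.3 g [ -99.7 -654.9   66.5] F_g [-0.3  0.3  0.1] w 92.0 q [-1.34  0.34  1.52  0.    1.28 -0.15]
[-0.778 -0.    -0.   ] [ -4.33  56.33 -47.82]validation failed for argument at $[0]...
```

```bash
python3 -m creep '[{"tx":-4.0,"ty":2.0,"tz":-2.0,"wx":0.0,"wy":0.0,"wz":0.0,"gripper":1.0}]'; python3 -c "
from h import *
st()"
```

```text
time: 0.38
tool_pos: [198.5, -466.6, 254.9]
tcp_rot: [3.118, 1.56, 1.917]
contact_force: [0.1, 0.8, -0.5]
grip_width: 88.8
t 0.3833 g [-101.8 -631.3   94.9] F_g [-0.2  0.7 -0.5] w 88.8 q [-1.32  0.29  1.51 -0.    1.34 -0.12]
```

```bash
python3 -m creep '[{"tx":0,"ty":3,"tz":-3,"wx":-0.1,"wy":0,"wz":0,"gripper":1},{"tx":-1,"ty":6,"tz":-5.5,"wx":-0.2,"wy":0,"wz":0,"gripper":1},{"tx":-1,"ty":9,"tz":-8,"wx":-0.3,"wy":0,"wz":0,"gripper":1},{"tx":-1,"ty":12,"tz":-10.5,"wx":-0.4,"wy":0,"wz":0,"gripper":1},{"tx":-1,"ty":15,"tz":-13,"wx":-0.5,"wy":0,"wz":0,"gripper":1},{"tx":-1,"ty":18,"tz":-15.5,"wx":-0.6,"wy":0,"wz":0,"gripper":1},{"tx":-1,"ty":21,"tz":-18,"wx":-0.7,"wy":0,"wz":0,"gripper":1},{"tx":-1,"ty":24,"tz":-20.5,"wx":-0.77,"wy":0,"wz":0,"gripper":1}]'
python3 -c "
from h import *
o=st();print(Rt(o).round(3),turn(),shift([-45,82,110]))"
```

```text
time: 1.05
tool_pos: [350.0, -187.2, 271.0]
tcp_rot: [-0.318, 1.57, -0.742]
contact_force: [1.1, -1.5, -0.2]
grip_width: 36.2
t 1.05 g [ -77.8 -314.3  111. ] F_g [ 1.6 -1.  -0.2] w 36.2 q [-0.68  0.07  1.76 -0.    1.32 -0.26]
[[ 0.001  0.412  0.911]
 [-0.001  0.911 -0.412]
 [-1.    -0.     0.001]] [-0.003  0.001  0.   ] [ 0.09 39.64  3.14]
```

```bash
python3 -m creep '[{"tx":0,"ty":4,"tz":0.3,"wx":0,"wy":0,"wz":0,"gripper":1},{"tx":0,"ty":8,"tz":0.7,"wx":0,"wy":0,"wz":0,"gripper":1},{"tx":0,"ty":12,"tz":1,"wx":0,"wy":0,"wz":0,"gripper":1},{"tx":0,"ty":16,"tz":1.5,"wx":0,"wy":0,"wz":0,"gripper":1},{"tx":0,"ty":20,"tz":2,"wx":0,"wy":0,"wz":0,"gripper":1},{"tx":0,"ty":24,"tz":2.5,"wx":0,"wy":0,"wz":0,"gripper":1},{"tx":0,"ty":28,"tz":3,"wx":0,"wy":0,"wz":0,"gripper":1},{"tx":0,"ty":32,"tz":3,"wx":0,"wy":0,"wz":0,"gripper":1}]'
python3 -c "
from h import *
o=st();print(turn(),shift([-45,82,110]))"
```

```text
time: 1.72
tool_pos: [511.0, 91.5, 270.6]
tcp_rot: [-0.112, 1.57, -0.541]
contact_force: [-0.5, -0.3, 0.5]
grip_width: 0.3
t 1.7167 g [-44.7   5.8 110.6] F_g [-0.3 -0.4  0.5] w 0.3 q [ 0.03  0.3   1.46 -0.    1.38  0.46]
[-0.008  0.001  0.   ] [ 0.06  7.62 -0.09]
```

```bash
python3 -m creep '[{"tx":0,"ty":4,"tz":0,"wx":0,"wy":0,"wz":0,"gripper":1},{"tx":0,"ty":7.2,"tz":0,"wx":0,"wy":0,"wz":0,"gripper":1},{"tx":0,"ty":7.2,"tz":0,"wx":0,"wy":0,"wz":0,"gripper":1},{"tx":0,"ty":7.2,"tz":0,"wx":0,"wy":0,"wz":0,"gripper":1}]'
python3 -c "
from h import *
o=st();print(turn(),shift([-45,82,50]))
c=capture('scene'); crop(c,260,90,180,230,2.6,'s2.png')"
```

```text
time: 2.05
tool_pos: [539.9, 156.5, 269.9]
tcp_rot: [-2.322, 1.57, -2.748]
contact_force: [-0.9, -0.2, -0.6]
grip_width: 0.2
t 2.05 g [-44.9  76.9 109.9] F_g [-0.7 -0.6 -0.6] w 0.2 q [ 0.15  0.38  1.34 -0.    1.42  0.57]
[-0.005 -0.001  0.001] [ 5.99  0.51 -0.01]
```

View pics/s2.png

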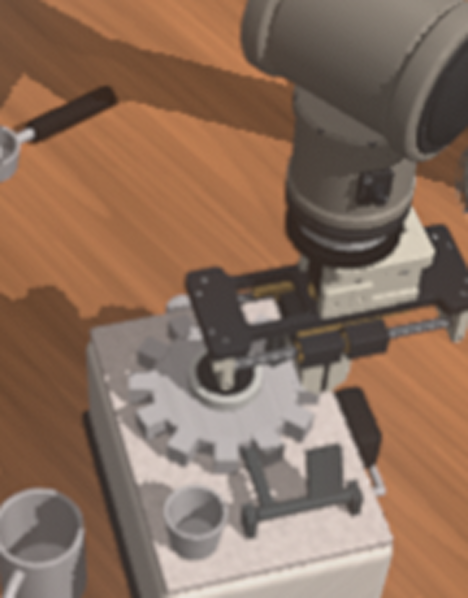

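The closed fingers, with tips near (320,385), are above and inward of the lever at (325,470). I'll lower them behind it.

```bash
python3 -m creep '[{"tx":2,"ty":0,"tz":0,"wx":0,"wy":0,"wz":0,"gripper":1},{"tx":4,"ty":0,"tz":0,"wx":0,"wy":0,"wz":0,"gripper":1},{"tx":6,"ty":0,"tz":0,"wx":0,"wy":0,"wz":0,"gripper":1},{"tx":6,"ty":0,"tz":0,"wx":0,"wy":0,"wz":0,"gripper":1},{"tx":6,"ty":0,"tz":0,"wx":0,"wy":0,"wz":0,"gripper":1}]'
python3 -c "
from h import *
o=st();print(turn(),shift([-45,115,50]))
c=capture('scene'); crop(c,260,90,180,230,2.6,'s3.png')"
```

```text
time: 2.52
tool_pos: [539.3, 153.8, 210.6]
tcp_rot: [-2.423, 1.569, -2.854]
contact_force: [-0.1, -0.1, 0.7]
grip_width: 0.3
t 2.5167 g [-44.3  74.3  50.6] F_g [-0.1 -0.1  0.7] w 0.3 q [ 0.14  0.42  1.45 -0.    1.27  0.57]
[-0.01  -0.001  0.001] [ 0.06  4.07 -0.11]
```

View pics/s3.png

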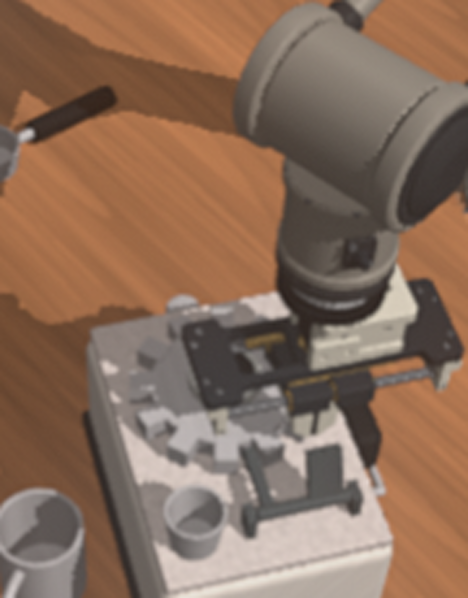

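The fingertip, at about (315,430), is now behind the lever, which has not moved. Now I'll push it outward slowly.

```bash
python3 -m creep '[{"tx":0,"ty":0.7,"tz":0,"wx":0,"wy":0,"wz":0,"gripper":1},{"tx":0,"ty":1.4,"tz":0,"wx":0,"wy":0,"wz":0,"gripper":1},{"tx":0,"ty":2,"tz":0,"wx":0,"wy":0,"wz":0,"gripper":1},{"tx":0,"ty":2.5,"tz":0,"wx":0,"wy":0,"wz":0,"gripper":1},{"tx":0,"ty":3,"tz":0,"wx":0,"wy":0,"wz":0,"gripper":1},{"tx":0,"ty":3.5,"tz":0,"wx":0,"wy":0,"wz":0,"gripper":1},{"tx":0,"ty":4,"tz":0,"wx":0,"wy":0,"wz":0,"gripper":1},{"tx":0,"ty":4,"tz":0,"wx":0,"wy":0,"wz":0,"gripper":1}]'
python3 -c "
from h import *
o=st();print(turn(),shift([-45,122,50]))
c=capture('scene'); crop(c,260,90,180,230,2.6,'s4.png')"
```

```text
time: 3.23
tool_pos: [556.9, 192.4, 210.6]
tcp_rot: [1.328, 1.57, 0.9]
contact_force: [-0.1, -0.2, 0.4]
grip_width: 0.8
t 3.2333 g [-44.1 116.7  50.6] F_g [-0.  -0.3  0.4] w 0.8 q [0.2  0.47 1.37 0.   1.3  0.63]
[-0.007  0.    -0.   ] [ 0.06  0.53 -0.1 ]
```

View pics/s4.png

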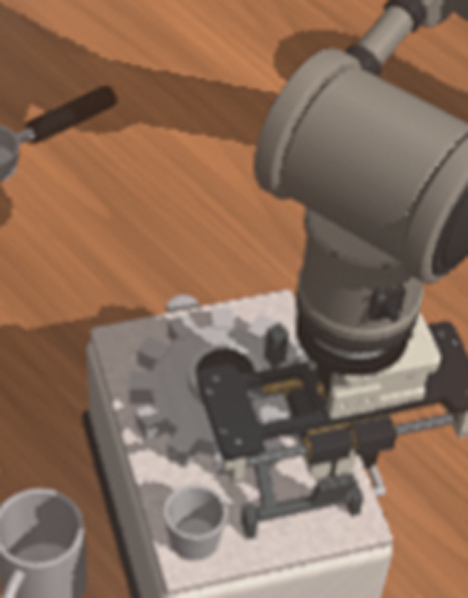

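```bash
python3 -m creep '[{"tx":0,"ty":0.3,"tz":0,"wx":0,"wy":0,"wz":0,"gripper":1},{"tx":0,"ty":0.6,"tz":0,"wx":0,"wy":0,"wz":0,"gripper":1},{"tx":0,"ty":0.6,"tz":0,"wx":0,"wy":0,"wz":0,"gripper":1},{"tx":0,"ty":0.6,"tz":0,"wx":0,"wy":0,"wz":0,"gripper":1}]'
python3 -c "
from h import *
o=st()"
python3 -m creep '[{"tx":0,"ty":-1.5,"tz":0,"wx":0,"wy":0,"wz":0,"gripper":1},{"tx":0,"ty":-4,"tz":0,"wx":0,"wy":0,"wz":0,"gripper":1},{"tx":-3,"ty":-4.5,"tz":0,"wx":0,"wy":0,"wz":0,"gripper":1},{"tx":-6,"ty":-6,"tz":0,"wx":0,"wy":0,"wz":0,"gripper":1},{"tx":-6,"ty":-10,"tz":0,"wx":0,"wy":0,"wz":0,"gripper":1},{"tx":-6,"ty":-14,"tz":0,"wx":0,"wy":0,"wz":0,"gripper":1},{"tx":-6,"ty":-16.5,"tz":0,"wx":0,"wy":0,"wz":0,"gripper":1},{"tx":-6,"ty":-16.5,"tz":0,"wx":0,"wy":0,"wz":0,"gripper":1}]'
python3 -c "
from h import *
o=st()
c=capture('scene'); crop(c,280,190,140,170,3.5,'s5.png');c=capture('top'); crop(c,210,180,170,150,4,'t5.png')"
```

```text
time: 3.62
tool_pos: [559.0, 197.0, 210.5]
tcp_rot: [-2.946, 1.57, 2.908]
contact_force: [0.1, -0.5, -0.7]
grip_width: 0.2
t 3.6167 g [-44.  121.8  50.5] F_g [ 0.3 -0.4 -0.7] w 0.2 q [0.21 0.48 1.35 0.   1.31 0.64]
time: 4.28
tool_pos: [489.1, 43.7, 271.5]
tcp_rot: [-0.398, 1.569, -0.83]
contact_force: [0.4, 0.1, 0.8]
grip_width: 0.2
t 4.2833 g [-45.2 -46.8 111.5] F_g [0.4 0.3 0.8] w 0.2 q [-0.07  0.25  1.53 -0.    1.36  0.37]
```

View pics/s5.png

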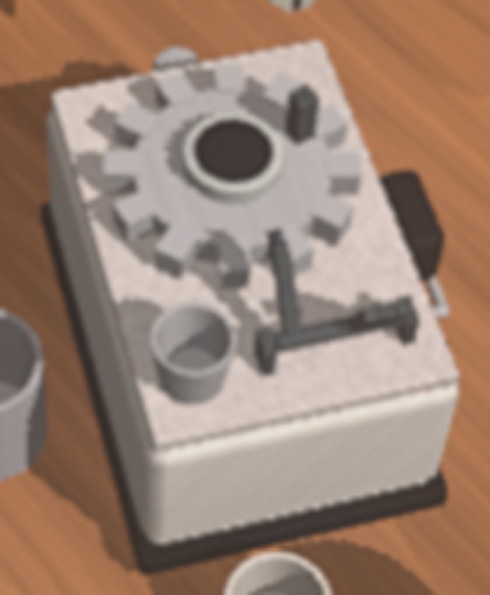

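View pics/t5.png

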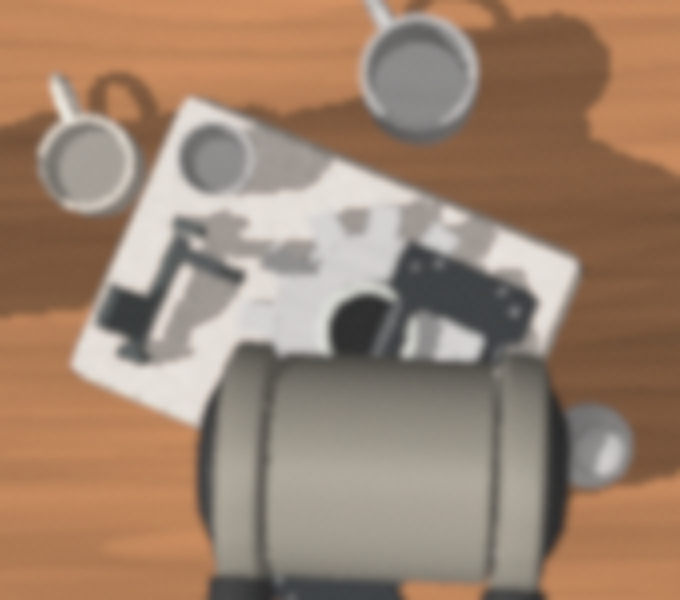

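The lever now leans outward, with its outer edge at (118,288) to (97,322) in the top crop. The nose at (277,237) in the scene crop is up. I'll check the pawl angle.

```bash
python3 - <<'E'
from h import *
t=capture("top"); c=capture("scene")
f=lambda p,s,o:(np.array(p,float)+.5)/s-.5+np.array(o)
for z in (60,62): print("lever outer",[w2g(p).round(1) for p in onplane(t,f([(118,288),(97,322)],4,(210,180)),160+z)])
P=cloud(t)
for p in [(112,310),(120,300),(240,274),(235,272)]:
    u=f([p],4,(210,180))[0].round().astype(int); print(p,w2g(P[u[1],u[0]]).round(1))
for th in (.5,.7,.85,1.0): print(th,125+46*np.sin(th-.45)+4*np.cos(th-.45),20+46*np.cos(th-.45))
# wheel teeth and post from scene
print("post",w2g(onplane(c,f([(302,97)],3.5,(280,190)),220)[0]))
o=get_obs(); print(shift([-46,-46,48]))
E
```

```text
lever outer [array([-32.9, 141.2,  60. ]), array([-55.6, 144.5,  60. ])]
lever outer [array([-32.8, 140.9,  62. ]), array([-55.5, 144.2,  62. ])]
(112, 310) [-45.2 138.4  61.1]
(120, 300) [-39.2 136.4  58.7]
(240, 274) [ 2.8 78.4 64.2]
(235, 272) [ 1.  82.7 63.3]
0.5 131.29404282803105 65.94251197816845
0.7 140.25623181255065 64.56997139868966
0.85 146.59748772220945 62.36880572413271
1.0 152.45371061904834 59.216128014737265
post [-45.51135864 -11.05087137  60.        ]
[ 6.29 -0.35 -0.1 ]
```

The pawl reads about 0.75 with the nose about 60 mm above the deck, so it is clear of the teeth. I'll lower the fingertip behind the post and push it, stopping short of one notch.

```bash
python3 -m creep '[{"tx":2,"ty":0,"tz":0,"wx":0,"wy":0,"wz":0,"gripper":1},{"tx":4,"ty":0,"tz":0,"wx":0,"wy":0,"wz":0,"gripper":1},{"tx":6,"ty":0,"tz":0,"wx":0,"wy":0,"wz":0,"gripper":1},{"tx":6.5,"ty":0,"tz":0,"wx":0,"wy":0,"wz":0,"gripper":1},{"tx":6.5,"ty":0,"tz":0,"wx":0,"wy":0,"wz":0,"gripper":1}]'
python3 -c "
from h import *
o=st();print(turn(),shift([-46,-10,46]))"
python3 -m creep '[{"tx":0,"ty":0.6,"tz":0,"wx":0,"wy":0,"wz":0,"gripper":1},{"tx":0,"ty":1.2,"tz":0,"wx":0,"wy":0,"wz":0,"gripper":1},{"tx":0,"ty":1.7,"tz":0,"wx":0,"wy":0,"wz":0,"gripper":1},{"tx":0,"ty":2.2,"tz":0,"wx":0,"wy":0,"wz":0,"gripper":1},{"tx":0,"ty":2.7,"tz":0,"wx":0,"wy":0,"wz":0,"gripper":1},{"tx":0,"ty":3.2,"tz":0,"wx":0,"wy":0,"wz":0,"gripper":1},{"tx":0,"ty":3.2,"tz":0,"wx":0,"wy":0,"wz":0,"gripper":1},{"tx":0,"ty":3.2,"tz":0,"wx":0,"wy":0,"wz":0,"gripper":1}]'
python3 -c "
from h import *
o=st();print(turn(),shift([-46,-10,46]))
c=capture('scene'); crop(c,260,90,180,230,2.6,'s6.png')"
```

```text
time: 4.9
tool_pos: [489.9, 47.8, 204.3]
tcp_rot: [-2.814, 1.567, 3.041]
contact_force: [-0.2, -0.5, 0.2]
grip_width: 0.6
t 4.9 g [-46.1 -42.7  44.3] F_g [-0.  -0.6  0.2] w 0.6 q [-0.06  0.3   1.64  0.    1.2   0.37]
[-0.007 -0.003  0.001] [-0.17  3.27 -0.01]
time: 5.57
tool_pos: [503.5, 76.5, 206.4]
tcp_rot: [-1.93, 1.57, -2.358]
contact_force: [-3.3, -0.7, -1.2]
grip_width: 0.5
t 5.5667 g [-45.4 -11.   46.4] F_g [-2.7 -2.  -1.2] w 0.5 q [ 0.    0.33  1.6  -0.    1.21  0.43]
[-0.007 -0.     0.001] [ 0.04  0.1  -0.06]
```

View pics/s6.png

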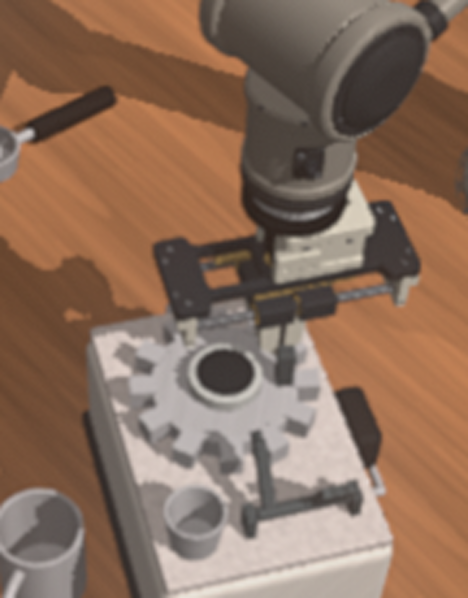

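The post at (286,362) has moved with the fingertip behind it. I'll enlarge the view to measure the wheel.

```bash
python3 - <<'E'
from h import *
c=capture('scene'); crop(c,300,200,100,90,7,'s7.png')
st()
E
```

```text
t 5.6667 g [-44.7 -10.8  46.4] F_g [ 0.6 -0.7 -0.8] w 0.5 q [-0.    0.33  1.6  -0.    1.21  0.43]
```

View pics/s7.png

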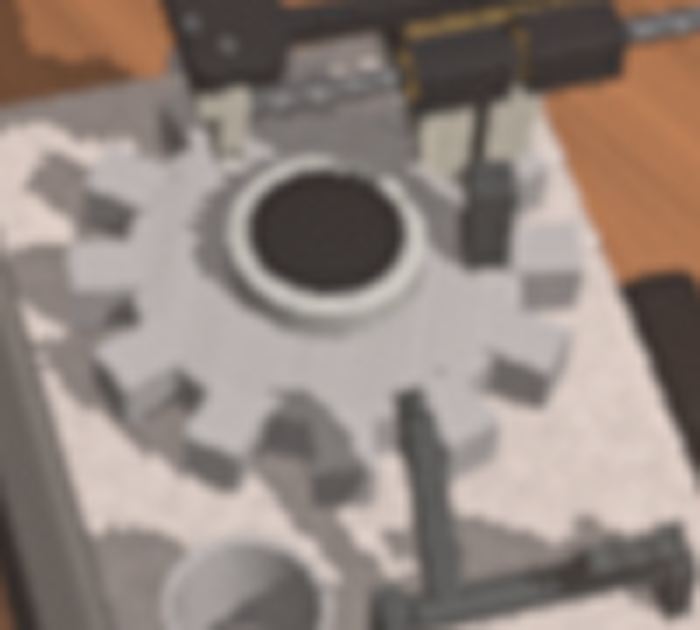

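The tooth outer corners are readable. Left tooth: (73,245), (73,290). Next tooth: (98,355), (133,392). Then (188,435), (243,458). On the right: (580,222), (580,272) and (570,335), (553,377). I'll compute the wheel phase from them, and do the same for the start picture s1.

```bash
cat > ph.py <<'E'
from h import *
c=capture("scene")
f=lambda p,s,o:(np.array(p,float)+.5)/s-.5+np.array(o)
def phase(pairs,s,o,post=None):
    P=np.array([w2g(p) for p in onplane(c,f(np.array(pairs).reshape(-1,2),s,o),184)])[:,:2].reshape(-1,2,2)
    cen=np.array(w2g(onplane(c,f([BOSS],s,o),196)[0]))[:2]; print("boss",cen.round(1))
    for cc in (cen,np.zeros(2)):
        d=P.mean(1)-cc; a=np.degrees(np.arctan2(d[:,1],d[:,0])); w=np.radians((15-a)%30); w=np.where(w>.45,w-.5236,w) 
        print("r",np.linalg.norm(P-cc,axis=2).round(0).tolist(),"w mod",w.round(3), "mean",w.mean().round(3))
    if post: 
        q=w2g(onplane(c,f([post],s,o),220)[0])[:2]
        for cc in (cen,np.zeros(2)):
            d=q-cc; print("post",q.round(1),"r",np.linalg.norm(d).round(1),"a",np.arctan2(d[1],-d[0]).round(3))
E
python3 - <<'E'
import ph
ph.BOSS=(327,232)
ph.phase([[(73,245),(73,290)],[(98,355),(133,392)],[(188,435),(243,458)],[(580,222),(580,272)],[(570,335),(553,377)]],7,(300,200),(492,182))
ph.BOSS=(233,152)
print("start")
ph.phase([[(104,153),(104,175)],[(119,210),(133,228)],[(158,250),(185,262)],[(358,160),(357,178)],[(351,215),(342,233)]],3.5,(280,190),(302,97))
E
```

```text
boss [-1.  0.]
r [[76.0, 77.0], [77.0, 76.0], [77.0, 77.0], [79.0, 76.0], [77.0, 79.0]] w mod [-0.068  0.437  0.448 -0.057 -0.043] mean 0.143
r [[75.0, 76.0], [76.0, 75.0], [76.0, 77.0], [80.0, 77.0], [78.0, 80.0]] w mod [-0.065  0.432  0.438 -0.06  -0.052] mean 0.138
post [-46.8  11.5] r 47.2 a 0.246
post [-46.8  11.5] r 48.2 a 0.241
start
boss [-0.6  0.9]
r [[77.0, 77.0], [76.0, 76.0], [77.0, 76.0], [76.0, 75.0], [78.0, 80.0]] w mod [-0.011 -0.052 -0.023  0.037  0.053] mean 0.001
r [[76.0, 76.0], [75.0, 75.0], [77.0, 77.0], [77.0, 76.0], [79.0, 81.0]] w mod [-0.02  -0.066 -0.037  0.045  0.055] mean -0.005
post [-45.5 -11.1] r 46.4 a -0.26
post [-45.5 -11.1] r 46.8 a -0.238
```

The wheel is at about 0.46–0.47, so about 0.05 remains, or roughly 2 mm at the post.

```bash
python3 -m creep '[{"tx":0,"ty":0.1,"tz":0,"wx":0,"wy":0,"wz":0,"gripper":1},{"tx":0,"ty":0.2,"tz":0,"wx":0,"wy":0,"wz":0,"gripper":1},{"tx":0,"ty":0.2,"tz":0,"wx":0,"wy":0,"wz":0,"gripper":1},{"tx":0,"ty":0.2,"tz":0,"wx":0,"wy":0,"wz":0,"gripper":1},{"tx":0,"ty":0.2,"tz":0,"wx":0,"wy":0,"wz":0,"gripper":1}]'
python3 -c "
from h import *
st()"
python3 -m creep '[{"tx":0,"ty":-2,"tz":0,"wx":0,"wy":0,"wz":0,"gripper":1},{"tx":0,"ty":-4,"tz":0,"wx":0,"wy":0,"wz":0,"gripper":1},{"tx":0,"ty":-7,"tz":0,"wx":0,"wy":0,"wz":0,"gripper":1},{"tx":-3,"ty":-10,"tz":0,"wx":0,"wy":0,"wz":0,"gripper":1},{"tx":-6,"ty":-12,"tz":0,"wx":0,"wy":0,"wz":0,"gripper":1},{"tx":-6,"ty":-12,"tz":0,"wx":0,"wy":0,"wz":0,"gripper":1}]'
python3 - <<'E'
from h import *
st()
c=capture('scene'); crop(c,300,200,100,90,7,'s8.png');c=capture('top'); crop(c,230,200,110,100,6,'t8.png')
E
```

```text
time: 6.13
tool_pos: [504.9, 77.4, 206.1]
tcp_rot: [-0.155, 1.57, -0.584]
contact_force: [-1.4, -5.2, 3.0]
grip_width: 0.0
t 6.1333 g [-44.5  -9.5  46.1] F_g [ 0.8 -5.4  3. ] w 0.0 q [ 0.    0.33  1.6  -0.    1.21  0.43]
time: 6.63
tool_pos: [456.1, -33.9, 270.8]
tcp_rot: [0.213, 1.562, -0.219]
contact_force: [0.6, 1.2, 1.6]
grip_width: 0.0
t 6.6333 g [ -43.6 -131.   110.8] F_g [0.  1.4 1.6] w 0.0 q [-0.24  0.18  1.63  0.    1.33  0.19]
```

View pics/s8.png

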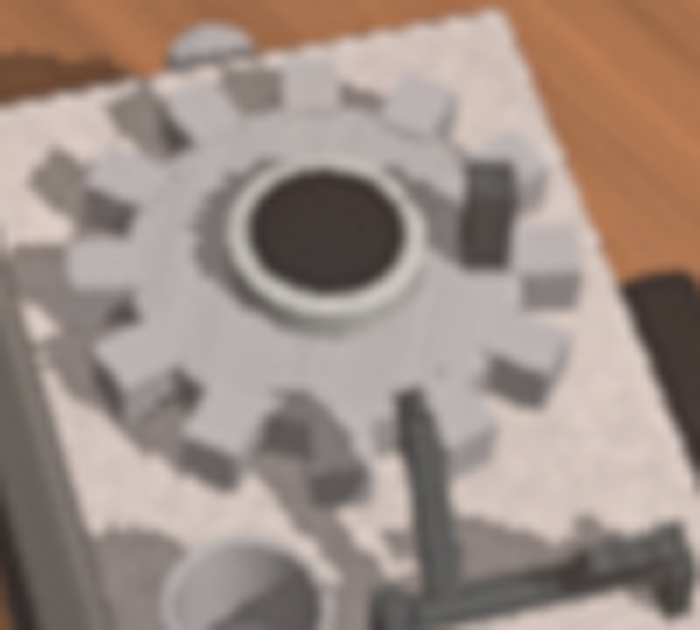

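View pics/t8.png

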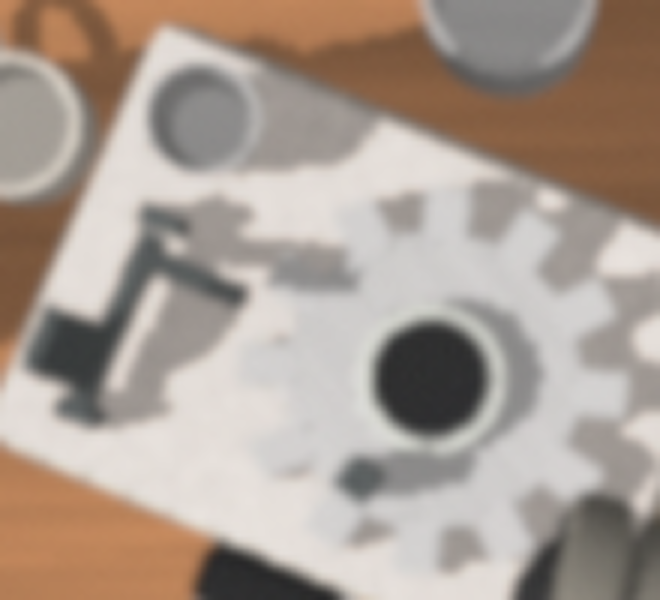

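The wheel barely moved on that last 2 mm because of friction. I'll measure its phase from the depth map: the tooth-top points at radius 63–75, and the angle of their 12-fold mean.

```bash
cat > dp.py <<'E'
from h import *
for n in ("scene","top"):
    c=capture(n); P=(cloud(c)-O)@G; 
    h=P[...,2]; ok=c["z_map"]>0
    b=ok&(abs(h-36)<4)&(np.hypot(P[...,0],P[...,1])<36); 
    for dx,dy in ((0,0),(-1,.5)):
        x=P[...,0]-dx;y=P[...,1]-dy; r=np.hypot(x,y); a=np.arctan2(y,x)
        m=ok&(r>62)&(r<75)&(abs(h-24)<7)
        ring=ok&(r>62)&(r<75)
        # bin occupancy by angle
        A=np.degrees(a[m])%30; s=np.exp(1j*12*a[m]).mean()
        cen=np.degrees(np.angle(s))/12
        w=np.radians((15-cen)%30); print(n,m.sum(),ring.sum(),"amp",abs(s).round(2),"w mod",w.round(3),"or",(w-.5236).round(3),"bossN",b.sum(),P[b].mean(0).round(1) if b.any() else "")
    q=ok&(abs(h-60)<6)&(np.hypot(P[...,0]+46,P[...,1])<30); print("post",q.sum(),P[q].mean(0).round(1), "a",np.arctan2(P[q].mean(0)[1],-P[q].mean(0)[0]).round(3))
E
python3 dp.py
```

```text
scene 551 1645 amp 0.54 w mod 0.468 or -0.056 bossN 504 [ 0.9  1.8 35.3]
scene 558 1663 amp 0.54 w mod 0.468 or -0.056 bossN 504 [ 0.9  1.8 35.3]
post 48 [-46.3  11.1  58.4] a 0.236
top 500 1116 amp 0.62 w mod 0.468 or -0.055 bossN 471 [-0.  -1.2 36. ]
top 499 1122 amp 0.61 w mod 0.468 or -0.056 bossN 471 [-0.  -1.2 36. ]
post 37 [-46.9   9.3  59.5] a 0.195
```

Both views agree on 0.468, so another 0.055 (about 2.2 mm of finger travel) is needed, to a measured finger y of about -7.3. I'll go back in and creep up to it while watching the measured position.

```bash
python3 -c "
from h import *
st();print(turn(),shift([-45,-40,46]))"
```

```text
t 6.8333 g [ -46.4 -128.7  104.9] F_g [-1.2  0.   0.4] w 0.4 q [-0.24  0.18  1.63  0.    1.33  0.19]
[-0.008 -0.001 -0.001] [5.9  8.87 0.08]
```

```bash
python3 -m creep '[{"tx":0,"ty":3,"tz":0,"wx":-0.008,"wy":0,"wz":0,"gripper":1},{"tx":2,"ty":6,"tz":0,"wx":-0.008,"wy":0,"wz":0,"gripper":1},{"tx":4,"ty":8,"tz":0,"wx":-0.008,"wy":0,"wz":0,"gripper":1},{"tx":5.9,"ty":9,"tz":0,"wx":-0.008,"wy":0,"wz":0,"gripper":1},{"tx":5.9,"ty":10,"tz":0,"wx":-0.008,"wy":0,"wz":0,"gripper":1},{"tx":5.9,"ty":11,"tz":0,"wx":-0.008,"wy":0,"wz":0,"gripper":1},{"tx":5.9,"ty":11,"tz":0,"wx":-0.008,"wy":0,"wz":0,"gripper":1},{"tx":5.9,"ty":11,"tz":0,"wx":-0.008,"wy":0,"wz":0,"gripper":1}]'
python3 -c "
from h import *
st();print(turn(),shift([-45,-7.3,46]))"
```

```text
time: 7.5
tool_pos: [501.0, 69.0, 207.6]
tcp_rot: [0.29, 1.569, -0.13]
contact_force: [-0.3, 0.3, 0.3]
grip_width: 0.2
t 7.5 g [-44.7 -18.7  47.6] F_g [-0.4  0.2  0.3] w 0.2 q [-0.01  0.32  1.61 -0.    1.21  0.41]
[ 0.001  0.001 -0.   ] [ 0.16  1.14 -0.03]
```

```bash
python3 -m creep '[{"tx":0,"ty":0.5,"tz":0,"wx":0,"wy":0,"wz":0,"gripper":1},{"tx":0,"ty":0.9,"tz":0,"wx":0,"wy":0,"wz":0,"gripper":1},{"tx":0,"ty":1.1,"tz":0,"wx":0,"wy":0,"wz":0,"gripper":1},{"tx":0,"ty":1.1,"tz":0,"wx":0,"wy":0,"wz":0,"gripper":1},{"tx":0,"ty":1.1,"tz":0,"wx":0,"wy":0,"wz":0,"gripper":1},{"tx":0,"ty":1.1,"tz":0,"wx":0,"wy":0,"wz":0,"gripper":1}]'
python3 -c "
from h import *
st()"; python3 dp.py
```

```text
time: 8.0
tool_pos: [505.2, 78.2, 207.2]
tcp_rot: [-0.083, 1.569, -0.505]
contact_force: [-0.7, -2.7, 3.5]
grip_width: 0.6
t 8.0 g [-44.6  -8.7  47.2] F_g [ 0.5 -2.7  3.5] w 0.6 q [ 0.    0.33  1.59 -0.    1.21  0.43]
scene 480 1996 amp 0.53 w mod 0.481 or -0.043 bossN 504 [ 1.   2.1 35.3]
scene 471 1987 amp 0.53 w mod 0.487 or -0.037 bossN 504 [ 1.   2.1 35.3]
post 97 [-43.2   6.8  59.7] a 0.156
top 265 1380 amp 0.66 w mod 0.502 or -0.022 bossN 94 [15.1  1.7 36.1]
top 260 1375 amp 0.65 w mod 0.508 or -0.015 bossN 94 [15.1  1.7 36.1]
post 0 [nan nan nan] a nandp.py:14: RuntimeWarning: Mean of empty slice.
  q=ok&(abs(h-60)<6)&(np.hypot(P[...,0]+46,P[...,1])<30); print("post",q.sum(),P[q].mean(0).round(1), "a",np.arctan2(P[q].mean(0)[1],-P[q].mean(0)[0]).round(3))
  ret = um.true_divide(
```

```bash
python3 -m creep '[{"tx":0,"ty":0.1,"tz":0,"wx":0,"wy":0,"wz":0,"gripper":1},{"tx":0,"ty":0.2,"tz":0,"wx":0,"wy":0,"wz":0,"gripper":1},{"tx":0,"ty":0.2,"tz":0,"wx":0,"wy":0,"wz":0,"gripper":1},{"tx":0,"ty":0.2,"tz":0,"wx":0,"wy":0,"wz":0,"gripper":1}]'
python3 -c "
from h import *
st()"; python3 -W ignore dp.py
```

```text
time: 8.43
tool_pos: [506.1, 79.9, 207.1]
tcp_rot: [-0.333, 1.569, -0.754]
contact_force: [0.0, -6.0, 4.2]
grip_width: 0.2
t 8.4333 g [-44.4  -6.8  47.1] F_g [ 2.5 -5.5  4.2] w 0.2 q [ 0.01  0.34  1.59 -0.    1.21  0.43]
scene 471 1960 amp 0.53 w mod 0.52 or -0.003 bossN 494 [ 1.1  1.5 35.3]
scene 458 1973 amp 0.52 w mod 0.004 or -0.519 bossN 494 [ 1.1  1.5 35.3]
post 98 [-43.3   8.3  60. ] a 0.19
top 269 1378 amp 0.66 w mod 0.016 or -0.508 bossN 98 [14.5  3.1 36.3]
top 265 1371 amp 0.66 w mod 0.022 or -0.502 bossN 98 [14.5  3.1 36.3]
post 0 [nan nan nan] a nan
```

```bash
python3 -m creep '[{"tx":0,"ty":-2,"tz":0,"wx":0,"wy":0,"wz":0,"gripper":1},{"tx":0,"ty":-4,"tz":0,"wx":0,"wy":0,"wz":0,"gripper":1},{"tx":0,"ty":-7,"tz":0,"wx":0,"wy":0,"wz":0,"gripper":1},{"tx":-3,"ty":-10,"tz":0,"wx":0,"wy":0,"wz":0,"gripper":1},{"tx":-6,"ty":-12,"tz":0,"wx":0,"wy":0,"wz":0,"gripper":1},{"tx":-6,"ty":-12,"tz":0,"wx":0,"wy":0,"wz":0,"gripper":1}]'
python3 -c "
from h import *
st()"; python3 -W ignore dp.py
```

```text
time: 9.03
tool_pos: [457.7, -31.4, 271.5]
tcp_rot: [0.207, 1.563, -0.217]
contact_force: [1.6, 0.4, 0.6]
grip_width: 0.4
t 9.0333 g [ -43.1 -128.1  111.5] F_g [1.3 1.  0.6] w 0.4 q [-0.24  0.18  1.62  0.    1.33  0.19]
scene 565 1725 amp 0.55 w mod 0.522 or -0.001 bossN 499 [ 0.9  1.6 35.4]
scene 566 1733 amp 0.55 w mod 0.002 or -0.522 bossN 499 [ 0.9  1.6 35.4]
post 49 [-45.9  14.3  58.4] a 0.302
top 489 1154 amp 0.62 w mod 0.004 or -0.519 bossN 466 [-0.  -1.  35.9]
top 488 1159 amp 0.61 w mod 0.006 or -0.518 bossN 466 [-0.  -1.  35.9]
post 38 [-46.4  12.   60. ] a 0.253
```

The wheel is at 0.525 in both views, which is one notch. Next I'll carry the fingertip over to the lever's outer side.

```bash
python3 -m creep '[{"tx":0,"ty":4,"tz":0,"wx":0,"wy":0,"wz":0,"gripper":1},{"tx":0,"ty":8,"tz":0,"wx":0,"wy":0,"wz":0,"gripper":1},{"tx":0,"ty":12,"tz":0,"wx":0,"wy":0,"wz":0,"gripper":1},{"tx":0,"ty":16,"tz":0,"wx":0,"wy":0,"wz":0,"gripper":1},{"tx":0,"ty":20,"tz":0,"wx":0,"wy":0,"wz":0,"gripper":1},{"tx":0,"ty":24,"tz":0,"wx":0,"wy":0,"wz":0,"gripper":1},{"tx":0,"ty":28,"tz":0,"wx":0,"wy":0,"wz":0,"gripper":1},{"tx":0,"ty":30.5,"tz":0,"wx":0,"wy":0,"wz":0,"gripper":1}]'
python3 -m creep '[{"tx":0,"ty":0,"tz":0,"wx":0,"wy":0,"wz":0,"gripper":1},{"tx":0,"ty":0,"tz":0,"wx":0,"wy":0,"wz":0,"gripper":1},{"tx":0,"ty":0,"tz":0,"wx":0,"wy":0,"wz":0,"gripper":1}]'
python3 -c "
from h import *
st();print(turn(),shift([-45,173,48]))"
```

```text
time: 9.8
tool_pos: [580.8, 254.4, 264.0]
tcp_rot: [-2.985, 1.567, 2.881]
contact_force: [-0.6, -0.6, -0.3]
grip_width: 0.7
time: 10.05
tool_pos: [580.4, 249.7, 265.0]
tcp_rot: [-2.459, 1.568, -2.879]
contact_force: [0.3, -0.2, 0.5]
grip_width: 0.2
t 10.05 g [-46.1 178.6 105. ] F_g [ 0.4 -0.   0.5] w 0.2 q [0.29 0.53 1.13 0.   1.49 0.71]
[ 0.001 -0.002  0.002] [ 5.7  -0.55  0.12]
```

```bash
python3 -m creep '[{"tx":2,"ty":-0.2,"tz":0,"wx":0,"wy":0,"wz":0,"gripper":1},{"tx":4,"ty":-0.4,"tz":0,"wx":0,"wy":0,"wz":0,"gripper":1},{"tx":5.7,"ty":-0.5,"tz":0,"wx":0,"wy":0,"wz":0,"gripper":1},{"tx":5.7,"ty":-0.5,"tz":0,"wx":0,"wy":0,"wz":0,"gripper":1},{"tx":5.7,"ty":-0.5,"tz":0,"wx":0,"wy":0,"wz":0,"gripper":1}]'
python3 -c "
from h import *
st();print(turn(),shift([-45,126,48]))
c=capture('scene'); crop(c,260,90,180,230,2.6,'s9.png')"
```

```text
time: 10.47
tool_pos: [578.6, 243.8, 209.4]
tcp_rot: [-2.43, 1.569, -2.852]
contact_force: [-0.3, -0.1, 0.4]
grip_width: 0.5
t 10.4667 g [-45.2 172.5  49.4] F_g [-0.3 -0.3  0.4] w 0.5 q [ 0.28  0.55  1.24 -0.    1.35  0.7 ]
[-0.001 -0.002  0.001] [ 0.14 -4.65  0.02]
```

View pics/s9.png

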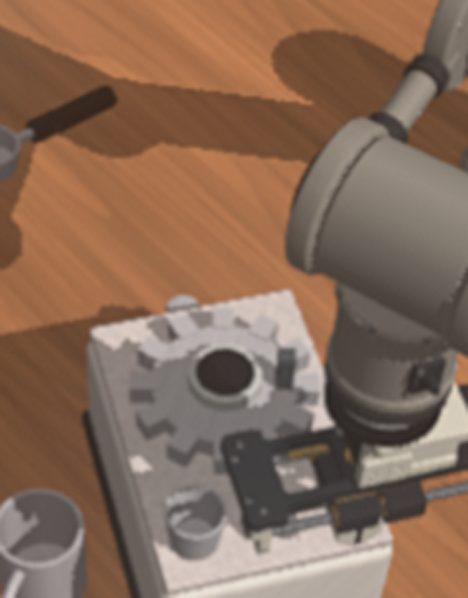

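The fingertip is on the outer side and clear of the dosing cup. I'll push the lever inward.

```bash
python3 -m creep '[{"tx":0.1,"ty":-0.6,"tz":0,"wx":0,"wy":0,"wz":0,"gripper":1},{"tx":0.1,"ty":-1.2,"tz":0,"wx":0,"wy":0,"wz":0,"gripper":1},{"tx":0.1,"ty":-1.8,"tz":0,"wx":0,"wy":0,"wz":0,"gripper":1},{"tx":0.1,"ty":-2.3,"tz":0,"wx":0,"wy":0,"wz":0,"gripper":1},{"tx":0.1,"ty":-2.8,"tz":0,"wx":0,"wy":0,"wz":0,"gripper":1},{"tx":0.1,"ty":-3.3,"tz":0,"wx":0,"wy":0,"wz":0,"gripper":1},{"tx":0.1,"ty":-3.7,"tz":0,"wx":0,"wy":0,"wz":0,"gripper":1},{"tx":0.1,"ty":-4.1,"tz":0,"wx":0,"wy":0,"wz":0,"gripper":1}]'
python3 -m creep '[{"tx":0,"ty":-0.1,"tz":0,"wx":0,"wy":0,"wz":0,"gripper":1},{"tx":0,"ty":-0.2,"tz":0,"wx":0,"wy":0,"wz":0,"gripper":1},{"tx":0,"ty":-0.2,"tz":0,"wx":0,"wy":0,"wz":0,"gripper":1},{"tx":0,"ty":-0.2,"tz":0,"wx":0,"wy":0,"wz":0,"gripper":1}]'
python3 -c "
from h import *
st()"
```

```text
time: 11.18
tool_pos: [562.5, 207.2, 209.0]
tcp_rot: [0.842, 1.57, 0.42]
contact_force: [0.3, 1.2, 1.3]
grip_width: 0.0
time: 11.52
tool_pos: [561.6, 205.4, 208.5]
tcp_rot: [-1.809, 1.57, -2.23]
contact_force: [0.2, 0.7, 0.9]
grip_width: 0.8
t 11.5167 g [-45.1 130.5  48.5] F_g [-0.1  0.7  0.9] w 0.8 q [ 0.22  0.49  1.34 -0.    1.31  0.64]
```

```bash
python3 -m creep '[{"tx":0,"ty":-0.2,"tz":0,"wx":0,"wy":0,"wz":0,"gripper":1},{"tx":0,"ty":-0.4,"tz":0,"wx":0,"wy":0,"wz":0,"gripper":1},{"tx":0,"ty":-0.4,"tz":0,"wx":0,"wy":0,"wz":0,"gripper":1}]'
python3 -c "
from h import *
st()"
python3 -m creep '[{"tx":0,"ty":-0.1,"tz":0,"wx":0,"wy":0,"wz":0,"gripper":1},{"tx":0,"ty":-0.2,"tz":0,"wx":0,"wy":0,"wz":0,"gripper":1},{"tx":0,"ty":-0.2,"tz":0,"wx":0,"wy":0,"wz":0,"gripper":1}]'
python3 -c "
from h import *
st()"
```

```text
time: 11.77
tool_pos: [559.8, 201.7, 208.4]
tcp_rot: [-2.303, 1.57, -2.724]
contact_force: [1.5, 1.0, -0.6]
grip_width: 0.5
t 11.7667 g [-45.2 126.4  48.4] F_g [ 1.   1.5 -0.6] w 0.5 q [ 0.22  0.49  1.35 -0.    1.31  0.64]
time: 12.02
tool_pos: [559.0, 200.0, 208.6]
tcp_rot: [-2.481, 1.57, -2.902]
contact_force: [0.8, 1.1, 0.0]
grip_width: 0.2
t 12.0167 g [-45.2 124.5  48.6] F_g [0.2 1.3 0. ] w 0.2 q [ 0.21  0.48  1.35 -0.    1.31  0.64]
```

```bash
python3 -m creep '[{"tx":0,"ty":-0.1,"tz":0,"wx":0,"wy":0,"wz":0,"gripper":1},{"tx":0,"ty":-0.2,"tz":0,"wx":0,"wy":0,"wz":0,"gripper":1},{"tx":0,"ty":-0.2,"tz":0,"wx":0,"wy":0,"wz":0,"gripper":1}]'
python3 -c "
from h import *
st()"
python3 -m creep '[{"tx":0,"ty":-0.1,"tz":0,"wx":0,"wy":0,"wz":0,"gripper":1},{"tx":0,"ty":-0.2,"tz":0,"wx":0,"wy":0,"wz":0,"gripper":1},{"tx":0,"ty":-0.2,"tz":0,"wx":0,"wy":0,"wz":0,"gripper":1}]'
python3 -c "
from h import *
st()
c=capture('scene'); crop(c,260,90,180,230,2.6,'s10.png')"
```

```text
time: 12.27
tool_pos: [558.8, 199.3, 208.8]
tcp_rot: [1.445, 1.568, 1.024]
contact_force: [2.6, 5.4, -1.3]
grip_width: 0.4
t 12.2667 g [-45.2 123.7  48.8] F_g [ 0.2  5.9 -1.3] w 0.4 q [0.21 0.48 1.36 0.   1.3  0.63]
time: 12.52
tool_pos: [558.6, 198.7, 209.1]
tcp_rot: [1.362, 1.565, 0.942]
contact_force: [4.4, 9.9, -2.5]
grip_width: 0.5
t 12.5167 g [-45.1 123.1  49.1] F_g [-0.1 10.8 -2.5] w 0.5 q [0.21 0.48 1.36 0.   1.3  0.63]
```

View pics/s10.png

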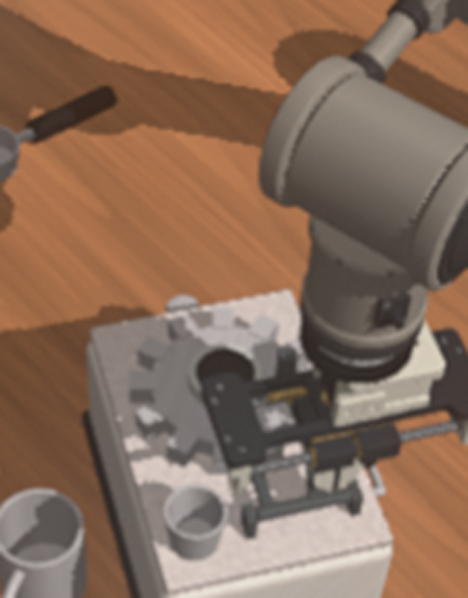

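The force climbed steeply to 11 N at y ≈ 123.5, which is where the fully-down stop should be (a tooth-top stop would be about 12 mm earlier). I'll retreat and look.

```bash
python3 -m creep '[{"tx":0,"ty":1.5,"tz":0,"wx":0,"wy":0,"wz":0,"gripper":1},{"tx":0,"ty":4,"tz":0,"wx":0,"wy":0,"wz":0,"gripper":1},{"tx":-3,"ty":5,"tz":0,"wx":0,"wy":0,"wz":0,"gripper":1},{"tx":-6,"ty":5,"tz":0,"wx":0,"wy":0,"wz":0,"gripper":1},{"tx":-10,"ty":5,"tz":0,"wx":0,"wy":0,"wz":0,"gripper":1},{"tx":-10,"ty":1.5,"tz":-2,"wx":0,"wy":0,"wz":0,"gripper":1},{"tx":-10,"ty":-2,"tz":-5,"wx":0,"wy":0,"wz":0,"gripper":1},{"tx":-10,"ty":-5,"tz":-7,"wx":0,"wy":0,"wz":0,"gripper":1}]'
python3 -m creep '[{"tx":0,"ty":-4,"tz":0,"wx":0,"wy":0,"wz":0,"gripper":1},{"tx":0,"ty":-8,"tz":0,"wx":0,"wy":0,"wz":0,"gripper":1},{"tx":0,"ty":-12,"tz":0,"wx":0,"wy":0,"wz":0,"gripper":1},{"tx":0,"ty":-16,"tz":0,"wx":0,"wy":0,"wz":0,"gripper":1},{"tx":0,"ty":-20,"tz":0,"wx":0,"wy":0,"wz":0,"gripper":1},{"tx":0,"ty":-20,"tz":0,"wx":0,"wy":0,"wz":0,"gripper":1}]'
python3 -W ignore dp.py; python3 -c "
from h import *
st()
c=capture('scene'); crop(c,280,190,140,170,3.5,'s11.png');c=capture('top'); crop(c,210,180,170,150,4,'t11.png')"
```

```text
time: 13.23
tool_pos: [472.0, 178.7, 308.8]
tcp_rot: [-0.629, 1.57, -1.05]
contact_force: [-0.5, 0.0, -0.2]
grip_width: 0.5
time: 13.73
tool_pos: [388.8, -8.4, 309.0]
tcp_rot: [-1.513, 1.567, -1.94]
contact_force: [1.1, 0.4, 1.2]
grip_width: 0.6
scene 601 942 amp 0.49 w mod 0.004 or -0.52 bossN 509 [ 1.   2.  35.4]
scene 592 951 amp 0.49 w mod 0.005 or -0.519 bossN 509 [ 1.   2.  35.4]
post 43 [-45.9  14.   58.8] a 0.296
top 516 957 amp 0.58 w mod 0.006 or -0.518 bossN 459 [-0.5 -1.  36.1]
top 515 963 amp 0.57 w mod 0.005 or -0.519 bossN 459 [-0.5 -1.  36.1]
post 38 [-46.4  12.   59.7] a 0.253
t 13.8333 g [-115.1 -130.9  149. ] F_g [0.4 0.1 0.4] w 0.3 q [-0.21  0.03  1.69 -0.    1.42  0.22]
```

View pics/s11.png

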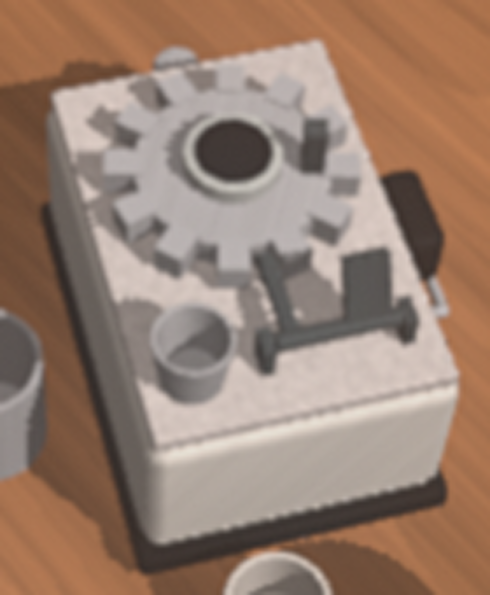

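View pics/t11.png

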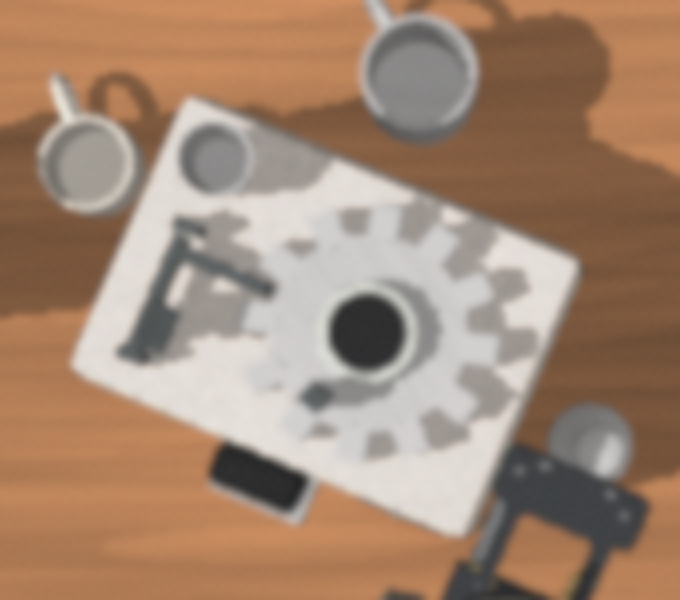

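The lever at (365,280) and the nose at (270,255) are back exactly where they were at the start. The post has moved one notch, and the bystanders have not moved. I'll run a quick difference check and then hand the job in.

```bash
python3 -c "
from h import *
a=cv2.imread('pics/scene0.png')[:,:,::-1].astype(int);b=capture('scene')['frame'].astype(int)
d=abs(a-b).max(2)>40
for n,(x0,y0,x1,y1) in dict(pawl_lever=(352,258,402,300),cup=(320,275,350,308),pitcher=(255,278,295,330),espresso=(340,345,380,395),wheel=(305,205,385,268)).items(): print(n,d[y0:y1,x0:x1].sum())
print(close_job())"
```

```text
pawl_lever 0
cup 0
pitcher 0
espresso 0
wheel 322
the job is handed in; nothing more can be done
None
```

The grinder is set one notch coarser, and I've handed the job in at about 14 s of the 72 s allowed. I worked in the order asked, with the gripper shut and used as a single fingertip. `close_job()` gives no verdict, so what follows rests on my own measurements.

- **Lift the pawl:** I pushed the lever outward, and the pawl reached about 0.75 rad, clear of the teeth.
- **Turn the wheel:** I pushed the post clockwise. The first push stopped short at 0.468, so I went back and pushed the rest of the way.
- **Seat the pawl:** I pushed the lever inward until it hit a firm stop, with about 11 N on the fingertip. That was where the fully-down position should be.

**Last checks:**
- **Wheel:** the depth maps from both cameras put it at about 0.528 (one notch is 0.524). The post's own angle was noisier, at +0.25 in one view and +0.30 in the other, with about +0.26 expected.
- **Lever and pawl:** in the scene camera they look exactly as they did at the start, with the pawl down.
- **Bystanders:** the dosing cup, pitcher and espresso cup show no change in the scene camera. The tamper looked unmoved in the top view. I didn't check the portafilter, hopper or mug by comparison, but the arm went nowhere near touching them.
- **Robot:** it was clear of everything when I handed in.

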